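# Weigh a sample jar on the beam balance

### The job

Pick up the screw-lid sample jar and set it down gently, upright, in the pan of the beam balance. Then weigh it: slide the counterpoise along the beam, nudging it by its post with light sideways pushes and never clamping it or leaning on the balance, until the released beam comes to rest level with its pointer at the long mark of the index plate. Leave the other things on the worktop where they are.

Things in the scene. Friction and masses are not known exactly. Their poses are not given: they have to be found in the camera images.
- jar: The sample jar, loose, standing upright on the worktop: 50 mm diameter body 52 mm high with a 46 mm diameter screw cap on top (fixed to the jar), 66 mm high overall. Its contents vary: 0.11 to 0.22 kg, not known beforehand. Origin: centre of its underside, z up.
- balance: The fixed stand: grey foot plate 95 x 385 mm, top 18 mm above the worktop, two cheeks 110 mm high carrying the pivot (100 mm above the worktop), white index plate 128 mm high at the +y end. Origin: on the worktop under the pivot; y runs along the beam from pan (-y) to counterpoise (+y). Over 15 N between robot and any balance part, or jar and pan, is too much: gripping the counterpoise is.
- beam (a joint): Tilt of the beam, rad: 0 level, positive = pan down, counterpoise end up; stops at -0.08 and +0.08. Level means within 0.02. Weakly sprung and damped: near balance the free beam settles in about 1.5 s at an angle that falls by very roughly 0.01 rad per mm the counterpoise goes outward; farther off it lies on a stop. While the fingers touch the counterpoise the angle means nothing.
- pan (a point): Centre of the pan's floor, on the -y end of the beam, 120 mm from the pivot, 80 mm above the worktop when level (10 mm up or down at the stops). Round aluminium pan, 74 mm over the rim, 64 mm wide inside, rim 6 mm above its floor; z is its normal. The pan sinks under a load until the beam meets its stop.
- poise (a joint): Place of the counterpoise on the beam, m: 0 innermost (post 35 mm from the pivot), 0.125 outermost (post 160 mm from it); grows outward, along the balance's +y. It stays where it is left; sliding it takes 2 to 3 N. The jar balances somewhere between 0.05 and 0.115, depending on its weight.
- post_top (a point): Centre of the top of the counterpoise's upright round steel post: 14 mm in diameter, standing 50 mm clear above the 30 mm (along the beam) x 38 mm counterpoise block. When level the post's top is 166 mm and the block's top 116 mm above the worktop; both rise or sink up to 13 mm with the beam.
- pointer (a point): Tip of the pointer on the counterpoise end of the beam, 202 mm from the pivot.
- index_mark (a point): The long mark of the index plate, where the pointer tip stands when the beam is level.
- weight_big: Bystander: knob weight, 24 mm diameter, 30 mm high, on the worktop beside the balance's foot. Origin: centre of its underside.
- weight_small: Bystander: smaller knob weight, 18 mm diameter, 23 mm high, beside the other one. Origin: centre of its underside.
- calculator: Bystander: flat pocket calculator, 108 x 66 x 13 mm, behind the balance. Origin: centre of its underside.
- cop: Bystander: slim upright yarn cop on a tube, 42 mm diameter, 158 mm high, behind the balance at the left. Origin: centre of its underside.

How it is judged:
On the way, in this order (a step that is already met when the one before it is completed fails the run):
1. the jar stands released in the pan (horizontal distance between jar and pan below 0.015 m and z of jar in the frame of pan between -0.005 and 0.005 m and angle between jar's own z axis and vertical below 0.12 rad and contact force between the fingers and jar below 0.05 N), for 0.3 s.
2. the released beam comes to rest level (value of joint beam between -0.02 and 0.02 rad and velocity of joint beam between -0.02 and 0.02 rad/s and contact force between each of the arm, the fingers and balance below 0.05 N), for 0.3 s.
At the end, for the whole second after the job is handed in: The jar stands upright on the floor of the pan, within 15 mm of its centre, and the free beam is at rest level within 0.02 rad (value of joint beam between -0.02 and 0.02 rad and velocity of joint beam between -0.02 and 0.02 rad/s and horizontal distance between jar and pan below 0.015 m and z of jar in the frame of pan between -0.005 and 0.005 m and angle between jar's own z axis and vertical below 0.12 rad); the robot touches nothing.
It fails at once if the robot pressed, pushed or clamped the balance with more than 15 N (contact force between any of the fingers, the arm and balance above 15 N).
It fails at once if the jar was pushed or dropped into the pan with more than 15 N (contact force between jar and balance above 15 N).
It fails at once if a bystander was moved more than 20 mm (distance of any of weight_big, weight_small, calculator, cop from where it was at the start of the episode above 0.02 m).
It also fails if it takes over 72 s, if anything falls off the work surface, if the arm or the gripper's body presses on something with over 40 N, if the wrist force passes 120 N, or if a joint passes its speed limit or range.

### The arm

A 6-joint arm with a two-finger parallel gripper is mounted at the origin on a cart in front of the work surface, level with it; the furniture and walls round the work are solid. World frame = base frame: x ahead of the robot, y to its left, z up, the work surface at z = 0. Lengths are in m, angles in rad, forces in N, time in s.
With the tool pointing down it reaches from about 0.25 to 0.725 m from the base axis. Payload 4 kg.
Tool frame: the origin (TCP) lies on the centre line of the jaws, within the pads' length; the fingertips stand 25 mm ahead of it and the grasp point (between the pads) lies 6 mm ahead of it; z points along the fingers, x is the direction in which the jaws open and shut, and the axes are right-handed (so a half turn about z gives the same grasp; the last joint's range is limited). The gripper opens to 85 mm and grips with 20 to 120 N. Pads are 22 mm wide; open, the fingers measure 114 mm over their backs; the gripper's body (76 mm by 85 mm) begins 54 mm behind the grasp point. The pads swing forward as they close: fully open they stand 13 mm farther back than shut.
Start: joints at [1.186, 0.241, 0.005, 1.335, 0, 1.571], TCP at [0.188, 0.463, 0.256] pointing down, gripper open.
Joint ranges: [-2.72, 2.72], [-1.05, 1.87], [-1.09, 1.28], [-1.99, 2.15], [-1.42, 1.44], [-3.14, 3.14]. Speed limits (rad/s): [2.79, 2.79, 3.14, 3.14, 3.14, 3.14].

### API

Orientations are given as a unit quaternion [x, y, z, w].
In Python, from workcell import bot, imaging, order gives the robot as it stands.
- The arm moves only by the tool carry_out, never from a script. Its argument "moves" is a list of rows, each a list of 5 numbers: the shift along the tool's x, y, z scaled (see below), then the turn about the tool's z scaled (see below), then the opening, from -1 (shut) to 1 (fully open). In form: [[tx, ty, tz, roll, hand], ...]. A call has 1 to 20 rows; each row is the pose to reach, as a shift and turn from the pose commanded when the call began, along the tool's axes at that moment; what a row does not reach only later rows make up. The controller multiplies each number of a shift by 0.1 m and each number of a turn by 90 degrees. A row lasts 1/10 s, in which the tool goes at most 50 mm and 8.59 degrees, less where a joint would pass 70% of its speed; a pose out of reach is approached as far as the arm can. A call with a number of a shift or a turn outside -1 to 1 is refused whole. A call with a gripper value outside its range is refused whole. The fingers move at their own pace and stop on an object; the grip force is fixed at half the most. Time passes only in rows, so rows that repeat a pose let the fingers close. It gives the time, the measured TCP pose, the force and the opening at its end, in the units of the state.
- bot.get_obs(): the state, without advancing time (a new reading comes with each control period).
- imaging.camera(name): name is "side" or "top" or "wrist"; returns the picture (420x560x3 uint8, red, green, blue); there is no depth.
- imaging.camera_model(name): a dict with "fovy" (degrees; the focal length in pixels is half the picture's height over the tangent of half this angle, whatever the lens; pixels are square), "cx", "cy" (the principal point, pixels), "eye" and "rotation" of the camera in the world. Camera axes: x right, y up, looking along -z (the intrinsics and any distortion apply to the point x, -y, -z); pixel columns grow to the right and rows downward; lengths in m; the calibration is good to about 2 mm. A picture is of the moment at which its call begins: read the wrist's pose just before it. camera_model takes no time and is no camera call; for the wrist camera it gives the pose at the moment of the call.
- order.job_done(): hands the job in, once; it reports no verdict.
The state is a dict: "clock": time; "joint_pos": joint angles; "joint_vel": joint speeds; "tau": joint torques, N m; "eef_pos": TCP position; "tool_rot": TCP orientation; "ft_force": force on the tool from outside, world axes, zero at the start; "ft_torque": the same for the moment, N m; "grip_width": finger opening in m.
Only numpy, scipy, OpenCV 4.12 (cv2) and the standard library are available. Lean on these libraries where they do the work, as an engineer would, in place of code of your own. Each camera call takes 0.05 s, during which the arm holds its last target.

## Working session

There is one attempt and no reset: what is moved stays moved. The work goes in short steps, Python scripts to look and compute and a tool call to move; the robot and the scene stay as the last step left them, time stands still between calls to the robot, and variables do not carry over. Pictures are saved under pics/ and viewed, and the job is handed in when it is done.

Besides the shell and the picture viewer there is one more tool, called after "Emit:" by a JSON object that holds its "fn" and its "kwargs", one argument or row to a line. carry_out: Moves the arm, as the interface text tells. Its arguments: {"type":"object","properties":{"moves":{"type":"array","items":{"type":"array","items":{"type":"number","minimum":-1,"maximum":1}}}},"required":["moves"]}

```bash
ls; mkdir -p pics
python3 - <<'E'
from workcell import bot, imaging
import cv2
o=bot.get_obs(); print({k:o[k] for k in ['clock','eef_pos','tool_rot','ft_force','grip_width']})
for n in ['side','top','wrist']:
    m=imaging.camera_model(n); print(n,m)
    cv2.imwrite(f'pics/{n}0.png',imaging.camera(n)[:,:,::-1])
E
```

```text
pics
{'clock': 0.0, 'eef_pos': array([0.1874715 , 0.46288088, 0.25540184]), 'tool_rot': array([ 8.29268592e-01,  5.58849223e-01, -8.90235536e-04,  5.96826410e-04]), 'ft_force': array([ 0.7383668 , -0.29685591,  0.83392718]), 'grip_width': 0.08505480319161615}
side {'fovy': 54.646306364500056, 'cx': 272.5699033538107, 'cy': 206.49790789379958, 'eye': array([-0.17900879, -0.17711494,  0.72072987]), 'rotation': array([ 0.33840401, -0.26904119, -0.58089088,  0.68968496])}
top {'fovy': 49.585822050792714, 'cx': 273.45090543008325, 'cy': 206.9081469319803, 'eye': array([ 0.39235737, -0.0136502 ,  1.33889866]), 'rotation': array([ 0.04488275, -0.05227784, -0.69853741,  0.71224859])}
wrist {'fovy': 63.15542642075395, 'cx': 281.3842845453216, 'cy': 207.14507797666187, 'eye': array([0.12273424, 0.49048908, 0.37422329]), 'rotation': array([-0.11703971, -0.07717374,  0.55343953,  0.82100585])}
```

View pics/side0.png

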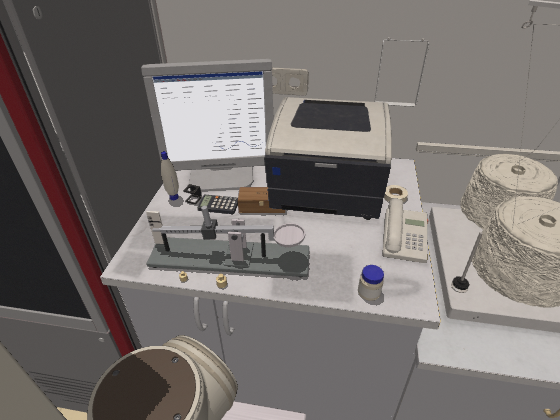

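View pics/top0.png

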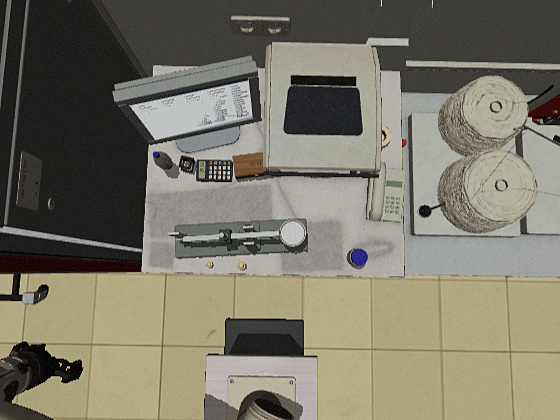

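View pics/wrist0.png

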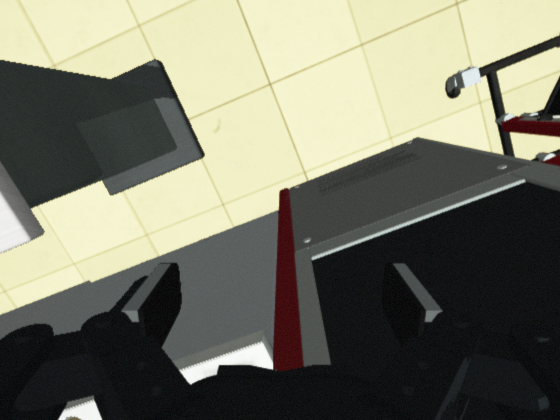

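```bash
cat > h.py <<'E'
import numpy as np, cv2
from scipy.spatial.transform import Rotation as R
from workcell import bot, imaging
def ray(m,u,v):
    f=210/np.tan(np.radians(m['fovy'])/2)
    d=R.from_quat(m['rotation']).apply([(u-m['cx'])/f,-(v-m['cy'])/f,-1.0]); return np.array(m['eye']),d/np.linalg.norm(d)
def onz(m,u,v,z):
    e,d=ray(m,u,v); return e+d*(z-e[2])/d[2]
def tri(obs):
    A=np.zeros((3,3));b=np.zeros(3);L=[]
    for m,u,v in obs:
        e,d=ray(m,u,v);P=np.eye(3)-np.outer(d,d);A+=P;b+=P@e;L.append((e,d))
    p=np.linalg.solve(A,b); return p,[np.linalg.norm(np.cross(p-e,d)) for e,d in L]
def proj(m,p):
    f=210/np.tan(np.radians(m['fovy'])/2)
    c=R.from_quat(m['rotation']).inv().apply(np.array(p)-m['eye']); return m['cx']+f*c[0]/-c[2], m['cy']-f*c[1]/-c[2]
def crop(img,x0,y0,x1,y1,s,fn):
    cv2.imwrite(fn,cv2.resize(img[y0:y1,x0:x1],None,fx=s,fy=s,interpolation=cv2.INTER_CUBIC))
E
python3 - <<'E'
from h import *
S=cv2.imread('pics/side0.png');T=cv2.imread('pics/top0.png')
crop(S,140,190,320,300,4.4,'pics/sidec.png');crop(T,140,140,420,280,2.85,'pics/topc.png')
for n,I in (('side',S),('top',T)):
    h=cv2.cvtColor(I,cv2.COLOR_BGR2HSV);k=cv2.inRange(h,(110,120,60),(130,255,255))
    N,_,st,c=cv2.connectedComponentsWithStats(k)
    for i in range(1,N):
        if st[i,4]>15: print(n,st[i],c[i])
E
```

```text
side [153  72 109   7 279] [208.51971326  75.09318996]
side [161 151   7   8  36] [163.88888889 155.02777778]
side [272 167   9   8  59] [275.71186441 170.54237288]
side [170 194   8   6  33] [173.75757576 197.03030303]
side [362 265  22  19 319] [372.43573668 274.10344828]
top [153 152   5   5  22] [155.09090909 153.90909091]
top [352 249  16  16 196] [359.08163265 256.56122449]
```

```bash
sleep 0
```

```text
(no output)
```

View pics/sidec.png

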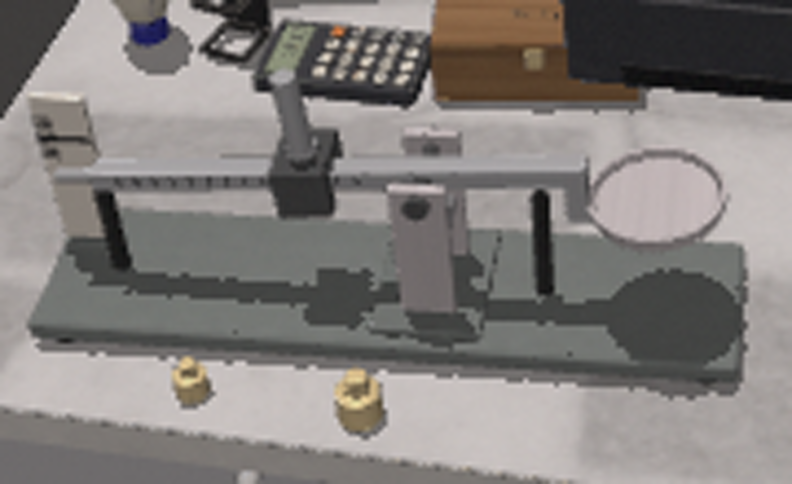

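View pics/topc.png

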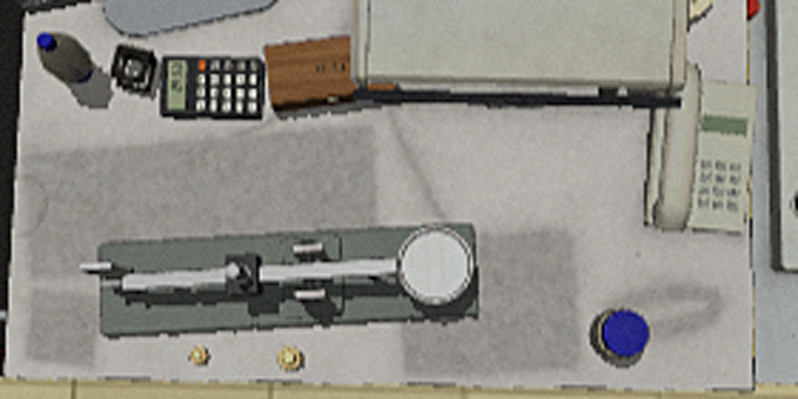

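Run:
```python
from h import *
S=imaging.camera_model('side');T=imaging.camera_model('top')
c=lambda u,v:(u/2.85+140-.3,v/2.85+140-.3)
s=lambda u,v:(u/4.4+140-.4,v/4.4+190-.4)
print('cap',tri([(S,372,273.8),(T,359.1,256.6)]), onz(T,359.1,256.6,.066),onz(S,372,272.5,.066))
# cap dist per px
print('pan',tri([(S,*s(657,197)),(T,*c(435,265))]))
print('pan onz',onz(T,*c(435,265),.086),onz(S,*s(657,197),.086))
print('post',tri([(S,*s(283,75)),(T,*c(234,270))]))
F=[onz(T,*c(*p),.018) for p in [(100,243),(475,222),(478,316),(104,336)]]
print(np.round(F,4),'ctr',np.mean(F,0))
F2=[onz(S,*s(*p),.018) for p in [(33,328),(742,375),(742,243)]]
print('side',np.round(F2,4))
F=np.array(F); d=(F[0]+F[3]-F[1]-F[2])/2; print(d,np.linalg.norm(d),'yaw',np.degrees(np.arctan2(-d[0],d[1])))
F2=np.array(F2);d=F2[0]-F2[1];print(d,np.linalg.norm(d),np.degrees(np.arctan2(-d[0],d[1])))
print('cheek tops',onz(T,*c(311,243),.11),onz(T,*c(311,298),.11), onz(S,*s(432,130),.11), onz(S,*s(416,188),.11))
for n,p,q in(('small',(199,354),(188,365)),('big',(291,357),(357,380))):
    print(n,onz(T,*c(*p),.025))
print('cop top',tri([(S,163.9,154),(T,155,153.5)]))
print('index',tri([(S,*s(60,95)),(T,*c(88,267))]))
```

```text
cap (array([ 0.43359138, -0.26688207,  0.06087955]), [np.float64(0.001065942607305024), np.float64(0.0010659426073050347)]) [ 0.43350778 -0.26694727  0.066     ] [ 0.43227757 -0.26514713  0.066     ]
pan (array([ 0.49445098, -0.07780653,  0.09222579]), [np.float64(0.000522982565382262), np.float64(0.0005229825653822503)])
pan onz [ 0.49507297 -0.07864165  0.086     ] [ 0.50097406 -0.07631309  0.086     ]
post (array([0.4802937 , 0.1092274 , 0.16133212]), [np.float64(0.001383070126703349), np.float64(0.0013830701267033639)])
[[ 0.5164  0.2603  0.018 ]
 [ 0.5457 -0.1227  0.018 ]
 [ 0.4496 -0.1266  0.018 ]
 [ 0.4222  0.2517  0.018 ]] ctr [0.48347094 0.06567777 0.018     ]
side [[ 0.4186  0.2505  0.018 ]
 [ 0.4468 -0.1292  0.018 ]
 [ 0.5438 -0.1182  0.018 ]]
[-0.02830558  0.3806101   0.        ] 0.3816611772901372 yaw 4.253197682010704
[-0.02812287  0.37965905  0.        ] 0.3806992145826 4.236392015255103
cheek tops [0.51176456 0.04092892 0.11      ] [0.45953305 0.03956831 0.11      ] [0.50798957 0.04454325 0.11      ] [0.46274705 0.04144201 0.11      ]
small [0.40587005 0.15422566 0.025     ]
big [0.40461285 0.0617964  0.025     ]
cop top (array([0.69483382, 0.29468238, 0.15024151]), [np.float64(0.00023634357855761292), np.float64(0.00023634357855765748)])
index (array([0.4850895 , 0.24411746, 0.12694122]), [np.float64(0.003941880942449799), np.float64(0.0039418809424497745)])
```

Emit:
{"fn": "carry_out", "kwargs": {
  "moves": [
    [-0.2, 0.15, 0, 0.09, 1],
    [-0.4, 0.3, 0, 0.18, 1],
    [-0.6, 0.5, 0, 0.27, 1],
    [-0.8, 0.7, 0, 0.36, 1],
    [-1, 0.85, 0, 0.45, 1],
    [-1, 0.85, 0, 0.54, 1],
    [-1, 0.85, 0, 0.63, 1],
    [-1, 0.85, 0, 0.709, 1],
    [-1, 0.85, 0, 0.709, 1],
    [-1, 0.85, 0, 0.709, 1]
  ]
}}

```text
clock: 1.15
eef_pos: [0.2288, 0.3387, 0.2562]
tool_rot: [0.999, 0.037, -0.0, 0.0]
ft_force: [0.1, -0.6, 0.0]
grip_width: 0.0851
```

Emit:
{"fn": "carry_out", "kwargs": {
  "moves": [
    [0.08, 0.3, 0, 0, 1],
    [0.16, 0.65, 0, 0, 1],
    [0.25, 1, 0, 0, 1]
  ]
}}

```text
clock: 1.45
eef_pos: [0.261, 0.24, 0.2561]
tool_rot: [0.999, 0.038, -0.0, 0.0]
ft_force: [0.7, -0.9, -0.2]
grip_width: 0.0856
```

Emit:
{"fn": "carry_out", "kwargs": {
  "moves": [
    [0.08, 0.3, 0, 0, 1],
    [0.16, 0.65, 0, 0, 1],
    [0.25, 1, 0, 0, 1]
  ]
}}

```text
clock: 1.75
eef_pos: [0.2933, 0.1418, 0.2563]
tool_rot: [0.999, 0.038, 0.0, -0.0]
ft_force: [0.9, 0.1, -0.0]
grip_width: 0.0856
```

Emit:
{"fn": "carry_out", "kwargs": {
  "moves": [
    [0.08, 0.3, 0, 0, 1],
    [0.16, 0.65, 0, 0, 1],
    [0.25, 1, 0, 0, 1]
  ]
}}

```text
clock: 2.05
eef_pos: [0.3255, 0.0438, 0.2564]
tool_rot: [0.999, 0.038, 0.0, -0.0]
ft_force: [0.4, 0.3, -1.3]
grip_width: 0.0856
```

Emit:
{"fn": "carry_out", "kwargs": {
  "moves": [
    [0.08, 0.3, 0, 0, 1],
    [0.16, 0.65, 0, 0, 1],
    [0.25, 1, 0, 0, 1]
  ]
}}

```text
clock: 2.35
eef_pos: [0.3577, -0.0543, 0.2564]
tool_rot: [0.999, 0.037, 0.0, -0.0]
ft_force: [0.9, -0.1, 1.0]
grip_width: 0.0855
```

Emit:
{"fn": "carry_out", "kwargs": {
  "moves": [
    [0.08, 0.3, 0, 0, 1],
    [0.16, 0.65, 0, 0, 1],
    [0.25, 1, 0, 0, 1],
    [0.25, 1, 0, 0, 1],
    [0.25, 1, 0, 0, 1]
  ]
}}

```text
clock: 2.85
eef_pos: [0.3895, -0.1511, 0.2558]
tool_rot: [0.999, 0.036, -0.001, -0.0]
ft_force: [-0.6, -0.8, -0.1]
grip_width: 0.0855
```

Emit:
{"fn": "carry_out", "kwargs": {
  "moves": [
    [0.12, 0.3, 0, 0, 1],
    [0.24, 0.65, 0.2, 0, 1],
    [0.35, 0.9, 0.4, 0, 1],
    [0.35, 0.9, 0.4, 0, 1],
    [0.35, 0.9, 0.4, 0, 1]
  ]
}}

```text
clock: 3.35
eef_pos: [0.4305, -0.2368, 0.2157]
tool_rot: [0.999, 0.037, -0.001, -0.001]
ft_force: [0.1, -0.2, -0.1]
grip_width: 0.0857
```

Run:
```python
from h import *
m=imaging.camera_model('wrist');I=imaging.camera('wrist')[:,:,::-1].copy()
cv2.imwrite('pics/w1.png',I); print(m, bot.get_obs()['eef_pos'])
h=cv2.cvtColor(I,cv2.COLOR_BGR2HSV);k=cv2.inRange(h,(110,120,40),(130,255,255))
N,_,st,c=cv2.connectedComponentsWithStats(k)
for i in range(1,N):
    if st[i,4]>100: print(st[i],c[i],onz(m,*c[i],.066))
```

```text
{'fovy': 63.15542642075395, 'cx': 281.3842845453216, 'cy': 207.14507797666187, 'eye': array([ 0.42604079, -0.16583077,  0.33451862]), 'rotation': array([-0.13953304, -0.0039288 ,  0.03663841,  0.98953157])} [ 0.43074417 -0.23666274  0.21644422]
[ 258  206   53   53 2214] [284.03523035 232.08672087] [ 0.4348742  -0.26436345  0.066     ]
```

View pics/w1.png

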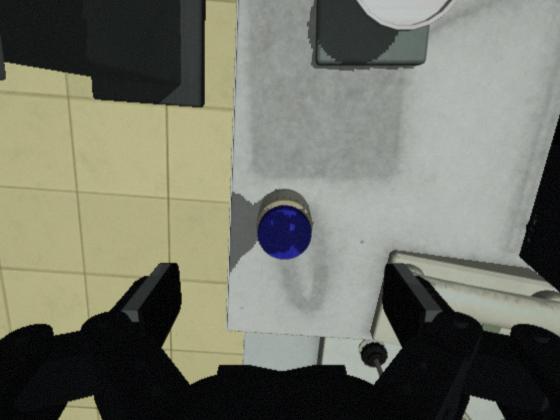

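Emit:
{"fn": "carry_out", "kwargs": {
  "moves": [
    [0, 0.1, 0.1, 0, 1],
    [0, 0.2, 0.3, 0, 1],
    [0.01, 0.295, 0.5, 0, 1],
    [0.01, 0.295, 0.75, 0, 1],
    [0.01, 0.295, 0.75, 0, 1],
    [0.01, 0.295, 0.75, 0, 1]
  ]
}}

```text
clock: 4.0
eef_pos: [0.434, -0.267, 0.1416]
tool_rot: [0.999, 0.037, -0.0, -0.0]
ft_force: [1.0, 0.2, 0.3]
grip_width: 0.0854
```

Run:
```python
from h import *
m=imaging.camera_model('wrist');I=imaging.camera('wrist')[:,:,::-1].copy()
cv2.imwrite('pics/w2.png',I); o=bot.get_obs();print(o['eef_pos'],o['clock'])
h=cv2.cvtColor(I,cv2.COLOR_BGR2HSV);k=cv2.inRange(h,(110,120,40),(130,255,255))
N,_,st,c=cv2.connectedComponentsWithStats(k)
for i in range(1,N):
    if st[i,4]>100: print(st[i],c[i],onz(m,*c[i],.066))
```

```text
[ 0.43468192 -0.2673835   0.14242376] 4.05
[ 246  191   75   73 4247] [282.76689428 227.16623499] [ 0.4350748  -0.26448913  0.066     ]
```

View pics/w2.png

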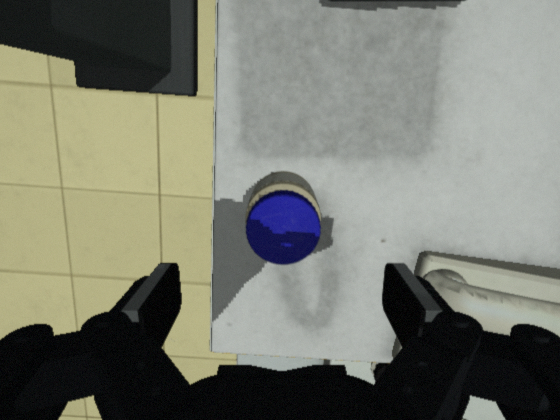

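Emit:
{"fn": "carry_out", "kwargs": {
  "moves": [
    [0, -0.015, 0.3, 0, 1],
    [0, -0.015, 0.6, 0, 1],
    [0, -0.015, 0.85, 0, 1],
    [0, -0.015, 1, 0, 1],
    [0, -0.015, 1, 0, 1],
    [0, -0.015, 1, 0, 1]
  ]
}}

```text
clock: 4.65
eef_pos: [0.4352, -0.2664, 0.0427]
tool_rot: [0.999, 0.036, 0.001, 0.001]
ft_force: [0.1, -0.3, -0.5]
grip_width: 0.0854
```

Emit:
{"fn": "carry_out", "kwargs": {
  "moves": [
    [0, 0, 0, 0, -1],
    [0, 0, 0, 0, -1],
    [0, 0, 0, 0, -1],
    [0, 0, 0, 0, -1],
    [0, 0, 0, 0, -1],
    [0, 0, 0, 0, -1],
    [0, 0, 0, 0, -1],
    [0, 0, 0, 0, -1],
    [0, 0, 0, 0, -1],
    [0, 0, 0, 0, -1]
  ]
}}

```text
clock: 5.65
eef_pos: [0.4351, -0.2665, 0.0429]
tool_rot: [0.999, 0.036, 0.001, 0.001]
ft_force: [-1.3, 0.4, 5.1]
grip_width: 0.0475
```

Emit:
{"fn": "carry_out", "kwargs": {
  "moves": [
    [0, 0, -0.2, 0, -1],
    [0, 0, -0.5, 0, -1],
    [0, 0, -0.9, 0, -1],
    [0, 0, -1, 0, -1],
    [0, 0, -1, 0, -1],
    [0, 0, -1, 0, -1],
    [0, 0, -1, 0, -1],
    [0, 0, -1, 0, -1]
  ]
}}

```text
clock: 6.45
eef_pos: [0.4331, -0.2653, 0.1395]
tool_rot: [0.999, 0.036, -0.002, -0.001]
ft_force: [-0.0, 0.3, -2.1]
grip_width: 0.0478
```

Run:
```python
from h import *
m=imaging.camera_model('wrist');I=imaging.camera('wrist')[:,:,::-1].copy()
J=imaging.camera('side')[:,:,::-1].copy()
crop(J,140,140,420,320,2.8,'pics/s3.png')
cv2.imwrite('pics/w3.png',I); o=bot.get_obs();print(o['eef_pos'],o['clock'],o['ft_force'],o['grip_width'])
```

```text
[ 0.43352217 -0.26551035  0.140049  ] 6.55 [-0.3359991   0.18699486 -1.87079888] 0.04756766482730352
```

View pics/w3.png

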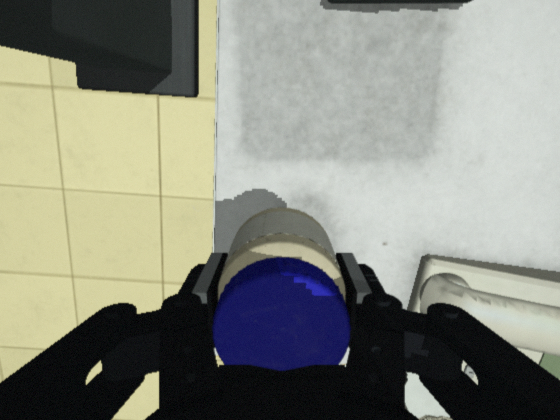

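View pics/s3.png

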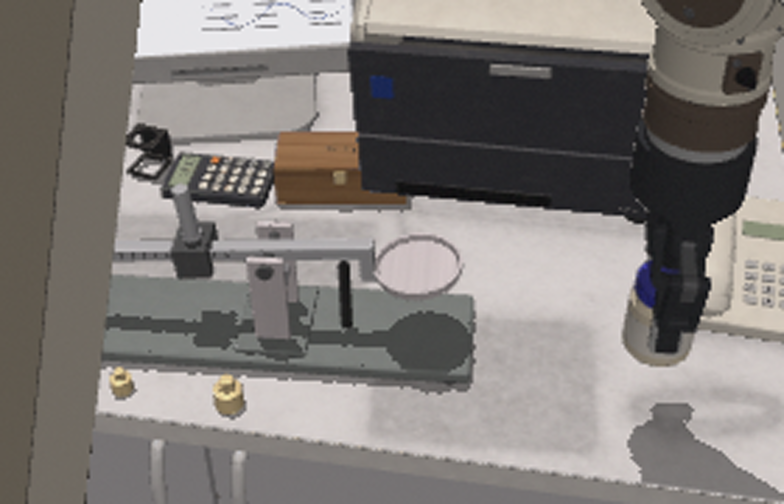

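Run:
```python
from h import *
m=imaging.camera_model('wrist')
print(onz(m,283,209,.097)); print(onz(m,283,259,.163))
```

```text
[ 0.43298189 -0.24199541  0.097     ]
[ 0.43257682 -0.23852465  0.163     ]
```

Emit:
{"fn": "carry_out", "kwargs": {
  "moves": [
    [0, 0, -0.2, 0, -1],
    [0.1, -0.3, -0.4, 0, -1],
    [0.25, -0.6, -0.4, 0, -1],
    [0.35, -0.9, -0.4, 0, -1],
    [0.35, -0.9, -0.4, 0, -1],
    [0.35, -0.9, -0.4, 0, -1]
  ]
}}

```text
clock: 7.15
eef_pos: [0.4625, -0.1731, 0.1809]
tool_rot: [0.999, 0.037, -0.0, 0.0]
ft_force: [-1.1, -0.0, -2.5]
grip_width: 0.0476
```

Emit:
{"fn": "carry_out", "kwargs": {
  "moves": [
    [0.13, -0.3, 0, 0, -1],
    [0.26, -0.6, 0, 0, -1],
    [0.39, -0.93, 0, 0, -1],
    [0.39, -0.93, 0, 0, -1],
    [0.39, -0.93, 0, 0, -1],
    [0.39, -0.93, 0, 0, -1]
  ]
}}

```text
clock: 7.75
eef_pos: [0.4944, -0.0792, 0.181]
tool_rot: [0.999, 0.035, -0.0, 0.0]
ft_force: [-0.0, 0.5, -2.2]
grip_width: 0.0477
```

Run:
```python
from h import *
m=imaging.camera_model('wrist');I=imaging.camera('wrist')[:,:,::-1].copy()
J=imaging.camera('side')[:,:,::-1].copy()
crop(J,140,140,420,320,2.8,'pics/s4.png')
cv2.imwrite('pics/w4.png',I); o=bot.get_obs();print(o['eef_pos'],o['clock'],o['ft_force'],o['grip_width'])
```

```text
[ 0.49435127 -0.07932437  0.18112301] 7.85 [ 0.53792567  0.61206298 -1.17564916] 0.047407553132333295
```

View pics/w4.png

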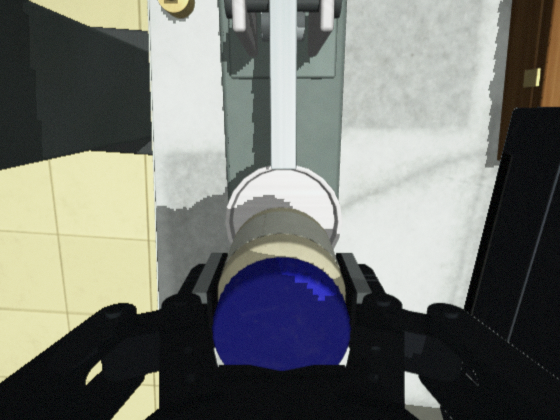

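View pics/s4.png

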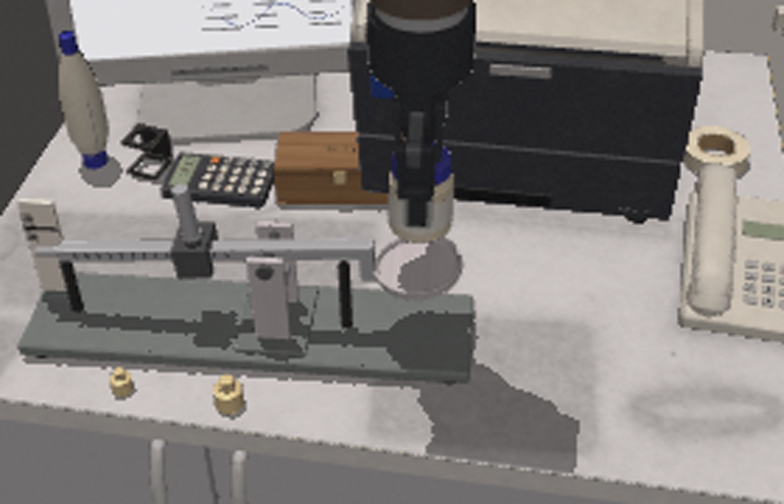

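Run:
```python
from h import *
m=imaging.camera_model('wrist')
print(onz(m,284,167,.096),onz(m,228,217,.096),onz(m,341,217,.096),onz(m,283,209,.138))
```

```text
[ 0.49373393 -0.04196644  0.096     ] [ 0.46100497 -0.07589064  0.096     ] [ 0.5316283  -0.07092006  0.096     ] [ 0.49396392 -0.05587258  0.138     ]
```

Emit:
{"fn": "carry_out", "kwargs": {
  "moves": [
    [0.02, -0.015, 0.1, 0, -1],
    [0.02, -0.015, 0.2, 0, -1],
    [0.02, -0.015, 0.3, 0, -1],
    [0.02, -0.015, 0.36, 0, -1],
    [0.02, -0.015, 0.4, 0, -1],
    [0.02, -0.015, 0.4, 0, -1],
    [0.02, -0.015, 0.4, 0, -1]
  ]
}}

```text
clock: 8.55
eef_pos: [0.4968, -0.0764, 0.1414]
tool_rot: [0.999, 0.036, 0.0, 0.0]
ft_force: [0.3, 0.4, -2.4]
grip_width: 0.0479
```

Emit:
{"fn": "carry_out", "kwargs": {
  "moves": [
    [0, 0, 0.01, 0, -1],
    [0, 0, 0.02, 0, -1],
    [0, 0, 0.03, 0, -1],
    [0, 0, 0.04, 0, -1],
    [0, 0, 0.05, 0, -1],
    [0, 0, 0.06, 0, -1],
    [0, 0, 0.07, 0, -1],
    [0, 0, 0.08, 0, -1],
    [0, 0, 0.09, 0, -1],
    [0, 0, 0.1, 0, -1],
    [0, 0, 0.11, 0, -1],
    [0, 0, 0.12, 0, -1],
    [0, 0, 0.12, 0, -1]
  ]
}}

```text
clock: 9.85
eef_pos: [0.4966, -0.0764, 0.1292]
tool_rot: [0.999, 0.036, -0.0, 0.0]
ft_force: [0.4, 0.3, -1.7]
grip_width: 0.0475
```

Run:
```python
from h import *
I=imaging.camera('wrist')[:,:,::-1].copy()
J=imaging.camera('side')[:,:,::-1].copy()
crop(J,140,180,320,300,4.4,'pics/s5.png')
cv2.imwrite('pics/w5.png',I); o=bot.get_obs();print(o['eef_pos'],o['clock'],o['ft_force'],o['grip_width'])
```

```text
[ 0.49659466 -0.07643016  0.12928735] 9.95 [ 0.17703324 -0.82239232 -2.1927579 ] 0.04742964304102758
```

View pics/s5.png

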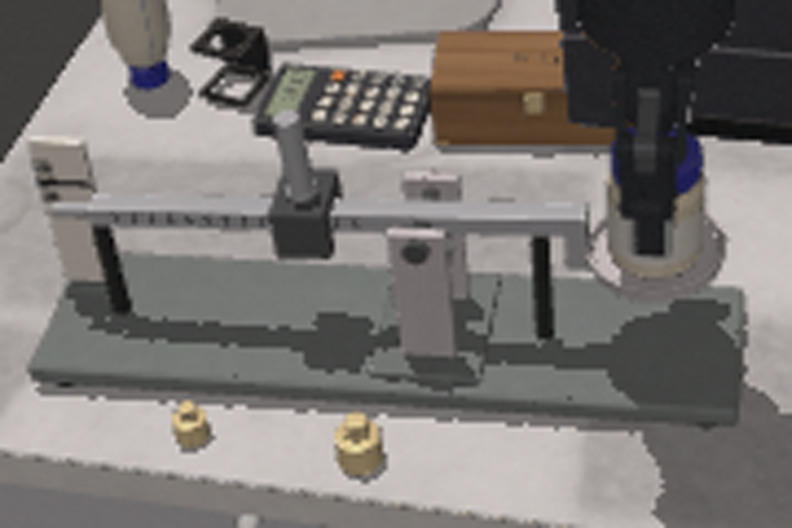

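View pics/w5.png

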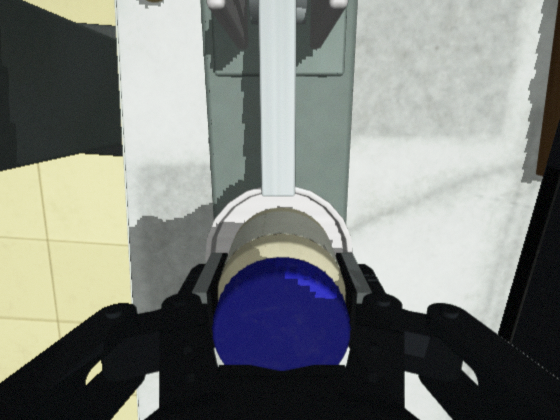

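Emit:
{"fn": "carry_out", "kwargs": {
  "moves": [
    [0, 0, 0.01, 0, -1],
    [0, 0, 0.02, 0, -1],
    [0, 0, 0.03, 0, -1],
    [0, 0, 0.04, 0, -1],
    [0, 0, 0.05, 0, -1],
    [0, 0, 0.06, 0, -1],
    [0, 0, 0.07, 0, -1],
    [0, 0, 0.08, 0, -1],
    [0, 0, 0.09, 0, -1],
    [0, 0, 0.1, 0, -1],
    [0, 0, 0.11, 0, -1],
    [0, 0, 0.115, 0, -1],
    [0, 0, 0.115, 0, -1]
  ]
}}

```text
clock: 11.25
eef_pos: [0.4966, -0.0764, 0.1177]
tool_rot: [0.999, 0.036, -0.0, 0.0]
ft_force: [0.2, 0.4, -2.4]
grip_width: 0.0476
```

Run:
```python
from h import *
J=imaging.camera('side')[:,:,::-1].copy()
crop(J,140,180,320,300,4.4,'pics/s6.png')
o=bot.get_obs();print(o['eef_pos'],o['clock'],o['ft_force'],o['grip_width'])
```

```text
[ 0.49658075 -0.07643681  0.11776484] 11.3 [-0.12299805  1.35268069 -1.70431405] 0.047529155302877116
```

View pics/s6.png

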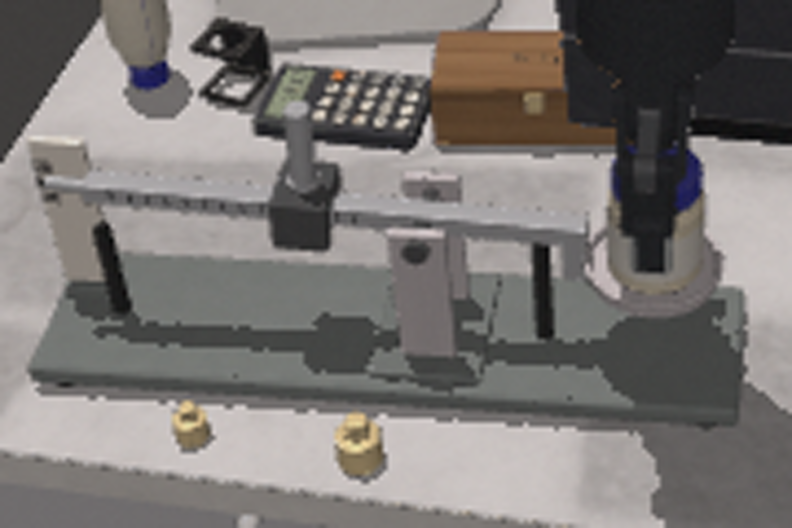

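Emit:
{"fn": "carry_out", "kwargs": {
  "moves": [
    [0, 0, 0.01, 0, -1],
    [0, 0, 0.02, 0, -1],
    [0, 0, 0.03, 0, -1],
    [0, 0, 0.03, 0, -1],
    [0, 0, 0.03, 0, -1]
  ]
}}

```text
clock: 11.8
eef_pos: [0.4966, -0.0764, 0.1148]
tool_rot: [0.999, 0.036, -0.0, 0.0]
ft_force: [-0.1, 0.4, -0.9]
grip_width: 0.0475
```

Emit:
{"fn": "carry_out", "kwargs": {
  "moves": [
    [0, 0, 0, 0, 0.15],
    [0, 0, 0, 0, 0.15],
    [0, 0, 0, 0, 0.2],
    [0, 0, 0, 0, 0.3],
    [0, 0, 0, 0, 0.5],
    [0, 0, 0, 0, 1],
    [0, 0, 0, 0, 1],
    [0, 0, 0, 0, 1],
    [0, 0, 0, 0, 1],
    [0, 0, 0, 0, 1],
    [0, 0, 0, 0, 1],
    [0, 0, 0, 0, 1]
  ]
}}

```text
clock: 13.0
eef_pos: [0.4966, -0.0764, 0.1148]
tool_rot: [0.999, 0.036, 0.0, 0.0]
ft_force: [0.4, -0.4, -0.4]
grip_width: 0.0856
```

Run:
```python
from h import *
J=imaging.camera('side')[:,:,::-1].copy()
I=imaging.camera('wrist')[:,:,::-1].copy()
cv2.imwrite('pics/w7.png',I)
crop(J,140,180,320,300,4.4,'pics/s7.png')
o=bot.get_obs();print(o['eef_pos'],o['clock'],o['ft_force'],o['grip_width'])
```

```text
[ 0.49664931 -0.07642343  0.11481994] 13.1 [-0.60540911  0.77994693  0.22925534] 0.08496778334618964
```

View pics/s7.png

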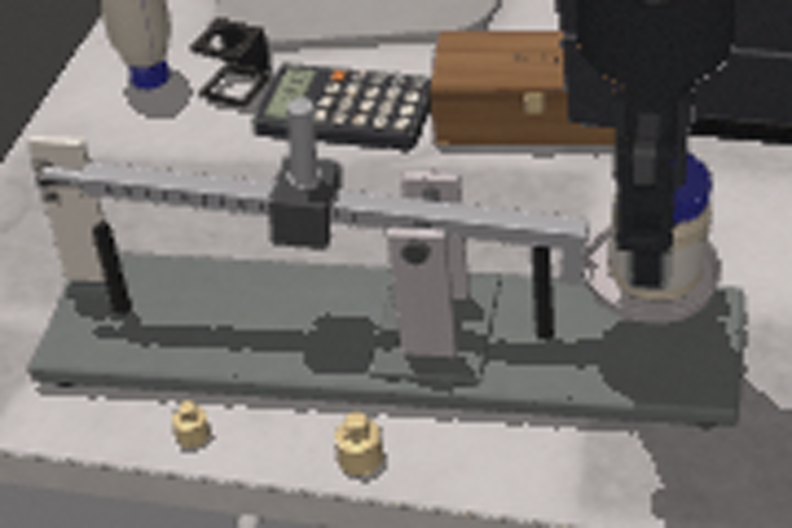

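View pics/w7.png

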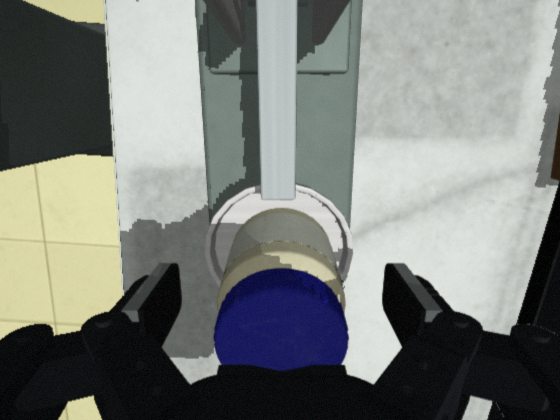

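Emit:
{"fn": "carry_out", "kwargs": {
  "moves": [
    [0, 0, -0.1, 0, 1],
    [0, 0, -0.3, 0, 1],
    [0, 0, -0.6, 0, 1],
    [0, 0, -1, 0, 1],
    [0, 0, -1, 0, 1],
    [0, 0, -1, 0, 1]
  ]
}}

```text
clock: 13.7
eef_pos: [0.4976, -0.0765, 0.2166]
tool_rot: [0.999, 0.036, 0.002, 0.0]
ft_force: [-0.9, -0.0, -0.9]
grip_width: 0.0852
```

Run:
```python
from h import *
o=bot.get_obs();print(o['eef_pos'],o['joint_pos'],o['clock'])
S=imaging.camera_model('side');T=imaging.camera_model('top')
J=imaging.camera('side')[:,:,::-1].copy();K=imaging.camera('top')[:,:,::-1].copy()
crop(J,140,180,320,300,4.4,'pics/s8.png');crop(K,140,140,420,280,2.85,'pics/t8.png')
s=lambda u,v:(u/4.4+140-.4,v/4.4+180-.4)
print('post', onz(S,*s(301,107),.1716))
```

```text
[ 0.49756651 -0.07654049  0.21664598] [-1.52637843e-01  2.65353183e-01 -6.71399598e-02  1.23441795e+00
  8.35551699e-06  1.34584318e+00] 13.7
post [0.47838142 0.0993543  0.1716    ]
```

View pics/t8.png

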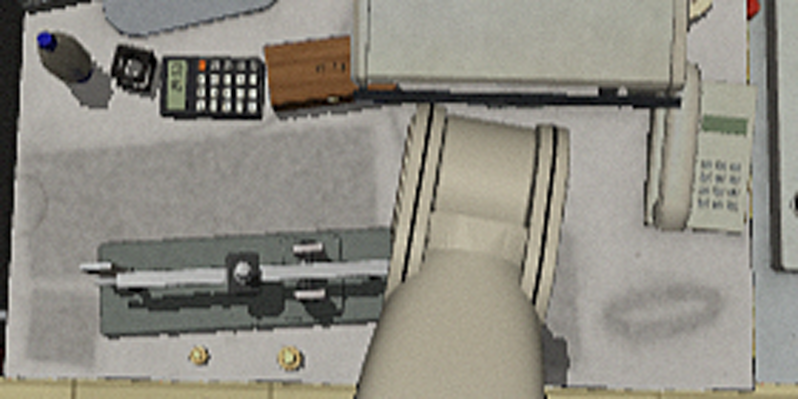

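View pics/s8.png

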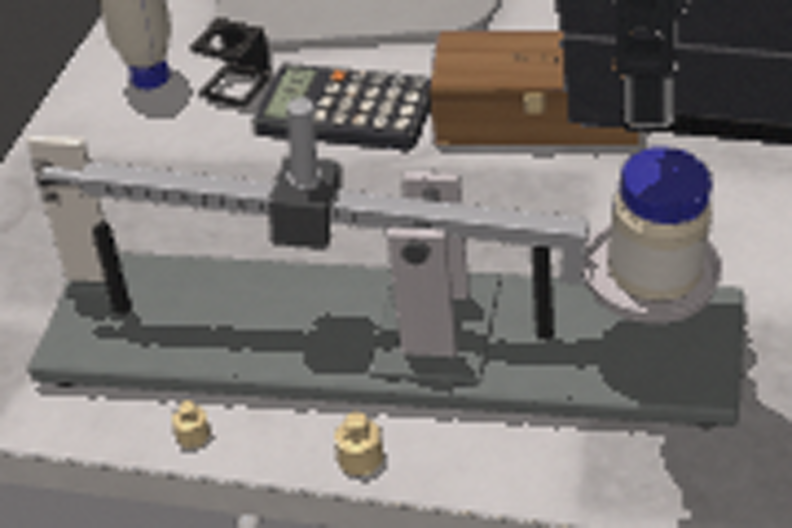

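Emit:
{"fn": "carry_out", "kwargs": {
  "moves": [
    [0, -0.1, 0, -0.09, 1],
    [0, -0.2, 0, -0.18, 1],
    [0, -0.4, 0, -0.27, 1],
    [0, -0.6, 0, -0.36, 1],
    [0, -0.8, 0, -0.45, 0.5],
    [0, -1, 0, -0.54, 0],
    [0, -1, 0, -0.63, -0.2],
    [0, -1, 0, -0.72, -0.2],
    [0, -1, 0, -0.81, -0.2],
    [0, -1, 0, -0.9, -0.2],
    [0, -1, 0, -1, -0.2],
    [0, -1, 0, -1, -0.2],
    [0, -1, 0, -1, -0.2]
  ]
}}

```text
clock: 15.1
eef_pos: [0.4887, 0.0233, 0.2138]
tool_rot: [0.682, 0.731, -0.001, -0.001]
ft_force: [-0.3, -0.4, 0.8]
grip_width: 0.0342
```

Emit:
{"fn": "carry_out", "kwargs": {
  "moves": [
    [0.3, -0.05, 0, 0, -0.2],
    [0.6, -0.06, 0, 0, -0.2],
    [0.77, -0.06, 0, 0, -0.2],
    [0.77, -0.06, 0, 0, -0.2],
    [0.77, -0.06, 0, 0, -0.2]
  ]
}}

```text
clock: 15.6
eef_pos: [0.4776, 0.0997, 0.2144]
tool_rot: [0.681, 0.732, -0.0, -0.0]
ft_force: [0.3, -0.7, -0.1]
grip_width: 0.0344
```

Run:
```python
from h import *
o=bot.get_obs();print(o['eef_pos'],o['tool_rot'],o['clock'],o['grip_width'])
m=imaging.camera_model('wrist');I=imaging.camera('wrist')[:,:,::-1].copy()
J=imaging.camera('side')[:,:,::-1].copy()
cv2.imwrite('pics/w9.png',I);crop(J,140,140,320,300,3.7,'pics/s9.png')
print(m['eye'],m['rotation'])
```

```text
[0.47759752 0.09966148 0.21444035] [ 6.81285609e-01  7.32017533e-01 -4.97058583e-04 -5.63997356e-05] 15.6 0.03443525424973582
[0.40788134 0.09557694 0.33323243] [-0.09565646 -0.10166782  0.7248834   0.67457953]
```

View pics/w9.png

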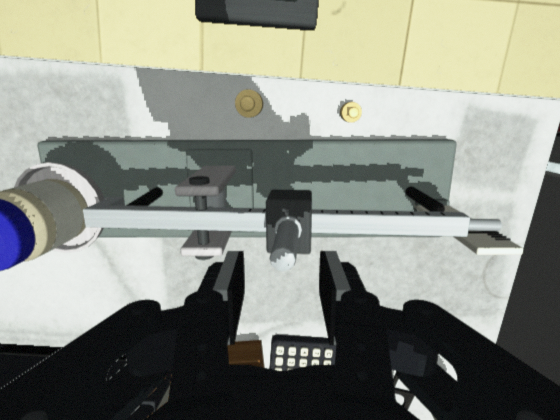

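View pics/s9.png

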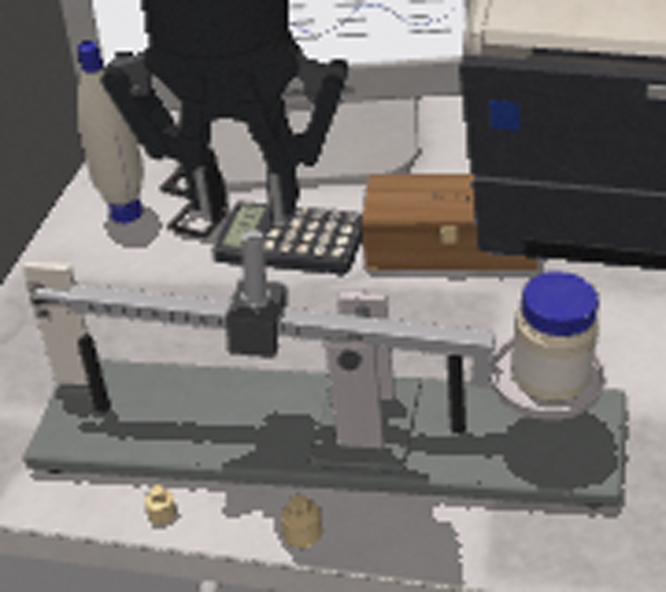

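Run:
```python
from h import *
m=imaging.camera_model('wrist')
print(onz(m,284,260,.172), onz(m,284,222,.122))
print(proj(m,[.4776,.0997,.172]))
I=cv2.imread('pics/w9.png');crop(I,220,180,540,290,2.4,'pics/w9c.png')
```

```text
[0.48251001 0.10138232 0.172     ] [0.47868207 0.10140493 0.122     ]
(np.float64(281.41088031345765), np.float64(250.9729141493604))
```

View pics/w9c.png

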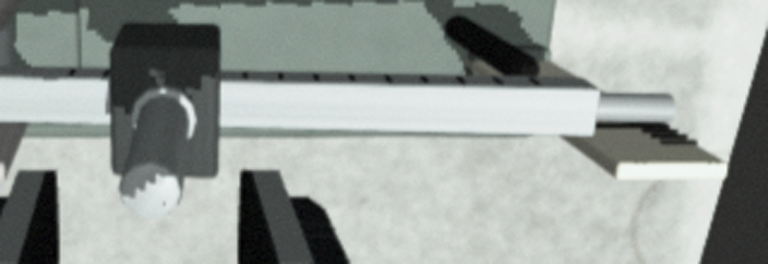

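Emit:
{"fn": "carry_out", "kwargs": {
  "moves": [
    [0.01, 0.025, 0.1, 0, -0.2],
    [0.01, 0.025, 0.2, 0, -0.2],
    [0.01, 0.025, 0.3, 0, -0.2],
    [0.01, 0.025, 0.4, 0, -0.2],
    [0.01, 0.025, 0.47, 0, -0.2],
    [0.01, 0.025, 0.47, 0, -0.2],
    [0.01, 0.025, 0.47, 0, -0.2]
  ]
}}

```text
clock: 16.4
eef_pos: [0.4802, 0.1009, 0.1676]
tool_rot: [0.681, 0.732, -0.0, -0.0]
ft_force: [-0.6, -0.4, 0.8]
grip_width: 0.0339
```

```bash
cat > look.py <<'E'
from h import *
import sys
n=sys.argv[1]
o=bot.get_obs();print(o['eef_pos'],o['clock'],o['ft_force'],o['grip_width'])
I=imaging.camera('wrist')[:,:,::-1].copy();J=imaging.camera('side')[:,:,::-1].copy()
cv2.imwrite(f'pics/w{n}.png',I);cv2.imwrite(f'pics/sf{n}.png',J);crop(J,140,160,320,290,4.4,f'pics/s{n}.png')
E
python3 look.py 10
```

```text
[0.48022904 0.10087521 0.16764516] 16.4 [-0.5962503  -0.44426792  0.7850535 ] 0.03394717730821099
```

View pics/w10.png

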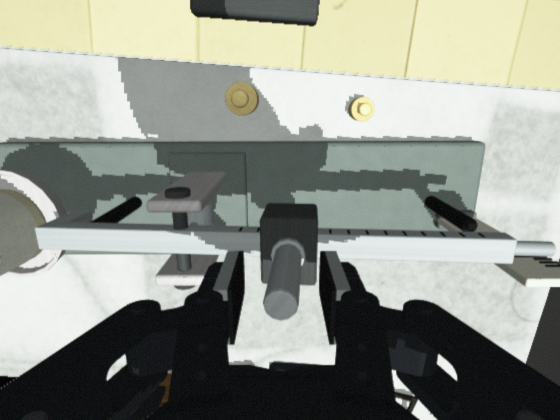

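View pics/s10.png

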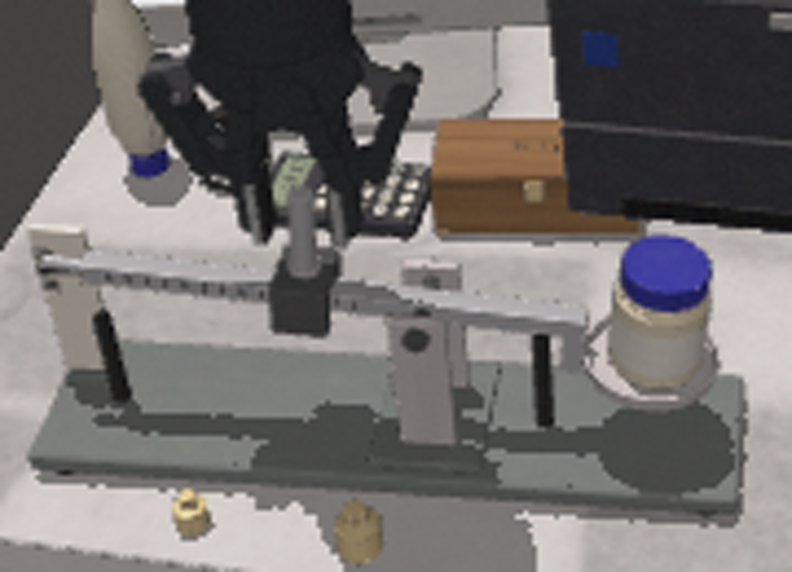

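Emit:
{"fn": "carry_out", "kwargs": {
  "moves": [
    [0.02, 0, 0, 0, -0.2],
    [0.04, 0, 0, 0, -0.2],
    [0.06, 0, 0, 0, -0.2],
    [0.07, 0, 0, 0, -0.2],
    [0.08, 0, 0, 0, -0.2],
    [0.09, 0, 0, 0, -0.2],
    [0.1, 0, 0, 0, -0.2],
    [0.11, 0, 0, 0, -0.2],
    [0.12, 0, 0, 0, -0.2],
    [0.13, 0, 0, 0, -0.2],
    [0.14, 0, 0, 0, -0.2],
    [0.15, 0, 0, 0, -0.2],
    [0.165, 0, 0, 0, -0.2],
    [0.18, 0, 0, 0, -0.2],
    [0.2, 0, 0, 0, -0.2]
  ]
}}

```text
clock: 18.0
eef_pos: [0.4788, 0.1209, 0.1678]
tool_rot: [0.681, 0.732, -0.0, 0.0]
ft_force: [0.6, -2.2, 0.3]
grip_width: 0.0341
```

```bash
python3 look.py 11
```

```text
[0.47878602 0.12092501 0.16778282] 18.0 [ 0.56273365 -2.19996914  0.32100654] 0.034086100618387155
```

View pics/w11.png

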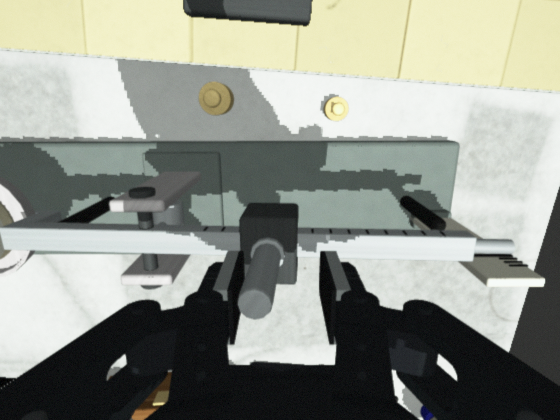

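Emit:
{"fn": "carry_out", "kwargs": {
  "moves": [
    [0.02, 0, 0, 0, -0.2],
    [0.04, 0, 0, 0, -0.2],
    [0.06, 0, 0, 0, -0.2],
    [0.08, 0, 0, 0, -0.2],
    [0.1, 0, 0, 0, -0.2],
    [0.12, 0, 0, 0, -0.2],
    [0.14, 0, 0, 0, -0.2],
    [0.16, 0, 0, 0, -0.2],
    [0.18, 0, 0, 0, -0.2],
    [0.2, 0, 0, 0, -0.2],
    [0.22, 0, 0, 0, -0.2],
    [0.24, 0, 0, 0, -0.2],
    [0.26, 0, 0, 0, -0.2],
    [0.28, 0, 0, 0, -0.2],
    [0.3, 0, 0, 0, -0.2],
    [0.22, 0, 0, 0, -0.2],
    [0.2, 0, 0, 0, -0.2],
    [0.2, 0, 0, 0, -0.2],
    [0.2, 0, 0, 0, -0.2],
    [0.2, 0, 0, 0, -0.2]
  ]
}}

```text
clock: 20.1
eef_pos: [0.4775, 0.1408, 0.1679]
tool_rot: [0.681, 0.732, 0.0, -0.0]
ft_force: [-0.0, -0.1, 0.3]
grip_width: 0.0341
```

```bash
python3 look.py 12
```

```text
[0.47749535 0.14083917 0.16790686] 20.1 [-0.0460406  -0.06691289  0.27830804] 0.034100733689750674
```

View pics/w12.png

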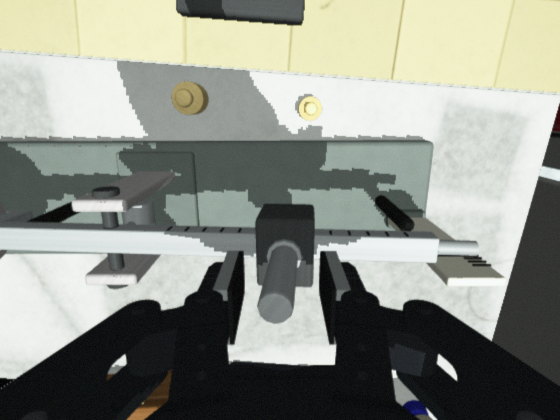

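View pics/s12.png

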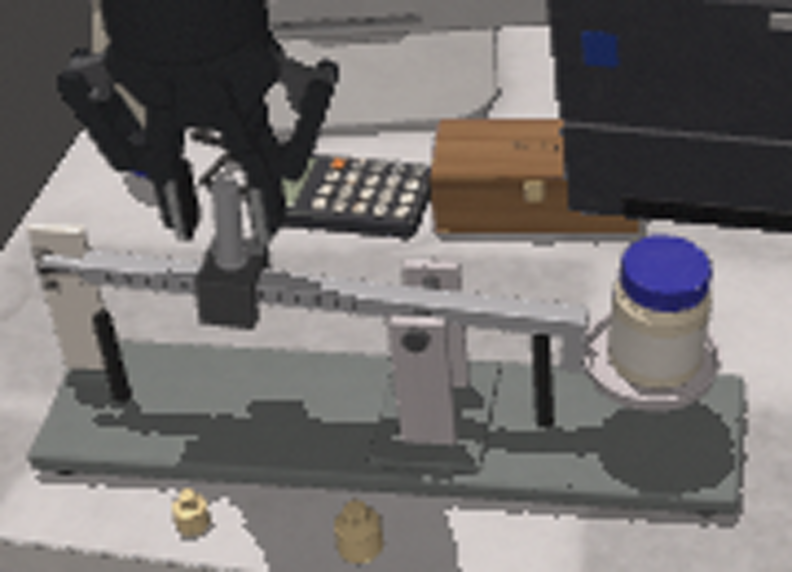

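Emit:
{"fn": "carry_out", "kwargs": {
  "moves": [
    [0.03, 0, 0, 0, -0.2],
    [0.06, 0, 0, 0, -0.2],
    [0.08, 0, 0, 0, -0.2],
    [0.1, 0, 0, 0, -0.2],
    [0.12, 0, 0, 0, -0.2],
    [0.14, 0, 0, 0, -0.2],
    [0.16, 0, 0, 0, -0.2],
    [0.18, 0, 0, 0, -0.2],
    [0.2, 0, 0, 0, -0.2],
    [0.22, 0, 0, 0, -0.2],
    [0.22, 0, 0, 0, -0.2],
    [0.15, 0, 0, 0, -0.2],
    [0.12, 0, 0, 0, -0.2],
    [0.12, 0, 0, 0, -0.2],
    [0.12, 0, 0, 0, -0.2],
    [0.12, 0, 0, 0, -0.2],
    [0.12, 0, 0, 0, -0.2],
    [0.12, 0, 0, 0, -0.2]
  ]
}}

```text
clock: 22.0
eef_pos: [0.4765, 0.1529, 0.1678]
tool_rot: [0.681, 0.732, 0.0, -0.0]
ft_force: [0.4, -0.1, -0.8]
grip_width: 0.0339
```

```bash
python3 look.py 13
```

```text
[0.47650991 0.15285033 0.16781727] 22.0 [ 0.44969555 -0.11754894 -0.84505349] 0.033872069561141846
```

View pics/w13.png

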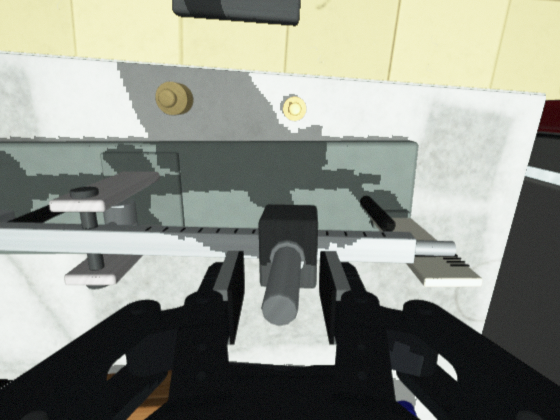

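View pics/s13.png

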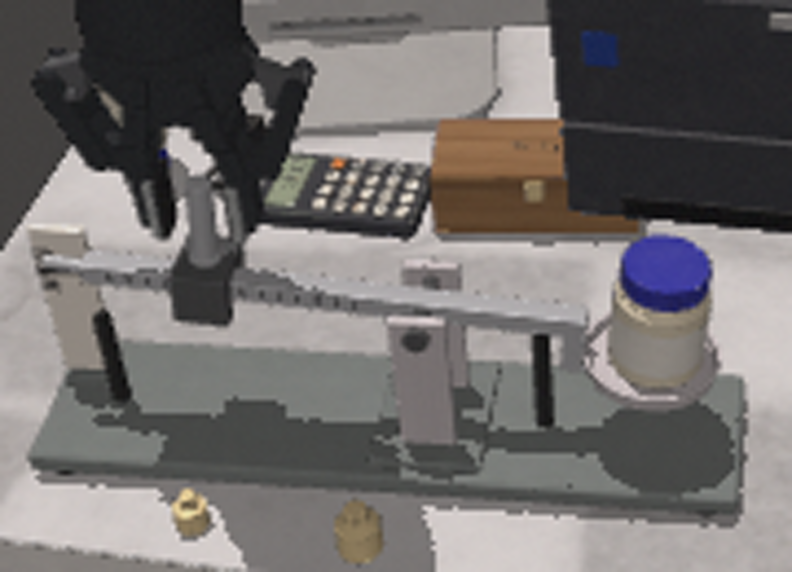

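Emit:
{"fn": "carry_out", "kwargs": {
  "moves": [
    [0.03, 0, 0, 0, -0.2],
    [0.06, 0, 0, 0, -0.2],
    [0.08, 0, 0, 0, -0.2],
    [0.1, 0, 0, 0, -0.2],
    [0.12, 0, 0, 0, -0.2],
    [0.14, 0, 0, 0, -0.2],
    [0.16, 0, 0, 0, -0.2],
    [0.18, 0, 0, 0, -0.2],
    [0.2, 0, 0, 0, -0.2],
    [0.2, 0, 0, 0, -0.2],
    [0.13, 0, 0, 0, -0.2],
    [0.1, 0, 0, 0, -0.2],
    [0.1, 0, 0, 0, -0.2],
    [0.1, 0, 0, 0, -0.2],
    [0.1, 0, 0, 0, -0.2],
    [0.1, 0, 0, 0, -0.2],
    [0.1, 0, 0, 0, -0.2],
    [0.1, 0, 0, 0, -0.2],
    [0.1, 0, 0, 0, -0.2]
  ]
}}

```text
clock: 24.0
eef_pos: [0.4758, 0.1628, 0.1678]
tool_rot: [0.681, 0.732, -0.0, -0.0]
ft_force: [1.3, 0.0, -0.2]
grip_width: 0.0341
```

```bash
python3 look.py 14
```

```text
[0.47577923 0.16279009 0.16780166] 24.0 [ 1.25125655  0.0316877  -0.17775512] 0.03409835677121047
```

View pics/w14.png

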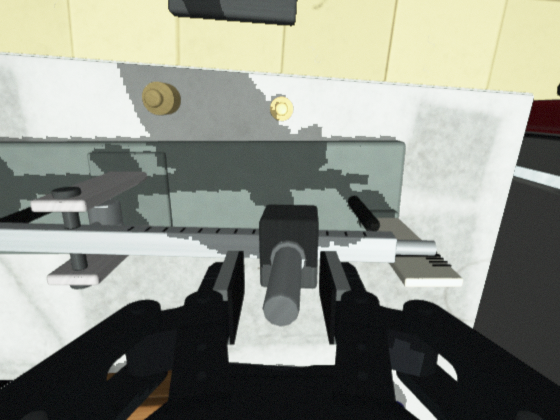

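View pics/s14.png

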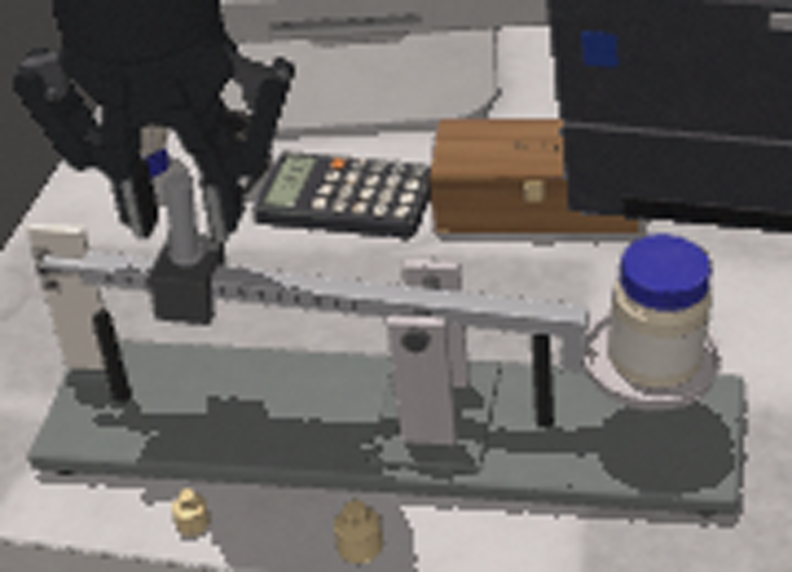

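Emit:
{"fn": "carry_out", "kwargs": {
  "moves": [
    [0.03, 0, 0, 0, -0.2],
    [0.06, 0, 0, 0, -0.2],
    [0.08, 0, 0, 0, -0.2],
    [0.1, 0, 0, 0, -0.2],
    [0.12, 0, 0, 0, -0.2],
    [0.14, 0, 0, 0, -0.2],
    [0.16, 0, 0, 0, -0.2],
    [0.18, 0, 0, 0, -0.2],
    [0.18, 0, 0, 0, -0.2],
    [0.12, 0, 0, 0, -0.2],
    [0.08, 0, 0, 0, -0.2],
    [0.08, 0, 0, 0, -0.2],
    [0.08, 0, 0, 0, -0.2],
    [0.08, 0, 0, 0, -0.2],
    [0.08, 0, 0, 0, -0.2],
    [0.08, 0, 0, 0, -0.2],
    [0.08, 0, 0, 0, -0.2],
    [0.08, 0, 0, 0, -0.2],
    [0.08, 0, 0, 0, -0.2],
    [0.08, 0, 0, 0, -0.2]
  ]
}}

```text
clock: 26.1
eef_pos: [0.4752, 0.1707, 0.1678]
tool_rot: [0.681, 0.732, -0.0, -0.0]
ft_force: [-0.1, 0.1, -0.2]
grip_width: 0.0341
```

```bash
python3 look.py 15
```

```text
[0.47520885 0.1707152  0.16777605] 26.1 [-0.13641325  0.0992103  -0.15168138] 0.0341001206666116
```

View pics/w15.png

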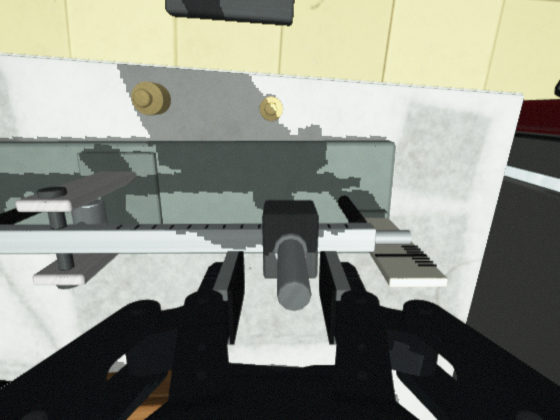

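View pics/s15.png

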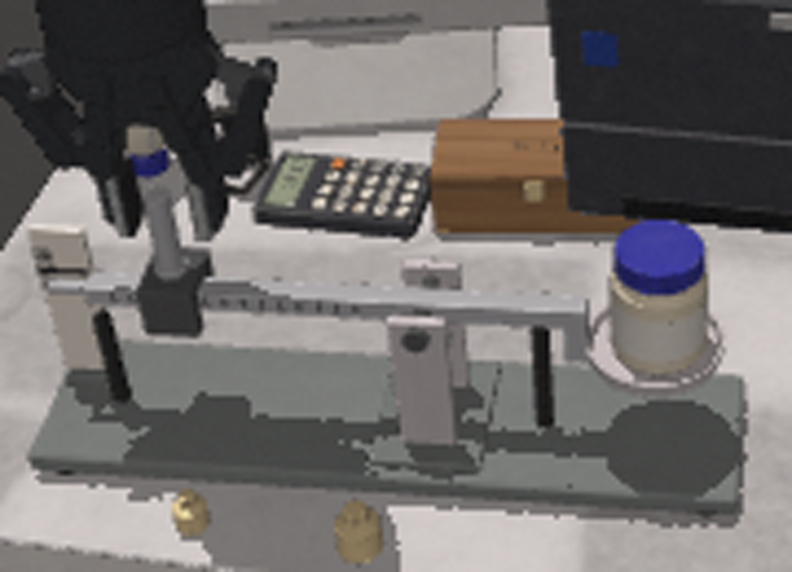

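Emit:
{"fn": "carry_out", "kwargs": {
  "moves": [
    [0, 0, 0, 0, -0.2],
    [0, 0, 0, 0, -0.2],
    [0, 0, 0, 0, -0.2],
    [0, 0, 0, 0, -0.2],
    [0, 0, 0, 0, -0.2]
  ]
}}

```text
clock: 26.7
eef_pos: [0.4752, 0.1707, 0.1678]
tool_rot: [0.681, 0.732, -0.0, 0.0]
ft_force: [0.2, -0.4, -0.5]
grip_width: 0.0344
```

```bash
python3 look.py 16
python3 - <<'E'
from h import *
S=[cv2.imread(f) for f in ('pics/side0.png','pics/sf14.png','pics/sf15.png','pics/sf16.png')]
cv2.imwrite('pics/cmp.png',np.vstack([np.hstack([cv2.resize(s[200:250,140:200],None,fx=6,fy=6,interpolation=cv2.INTER_NEAREST) for s in S[:2]]),np.hstack([cv2.resize(s[200:250,140:200],None,fx=6,fy=6,interpolation=cv2.INTER_NEAREST) for s in S[2:]])])) 
I=cv2.imread('pics/w16.png');crop(I,330,190,470,300,5,'pics/w16c.png')
E
```

```text
[0.47522061 0.1706837  0.16779933] 26.7 [ 0.18426594 -0.41634622 -0.51600079] 0.03441167390898256
```

View pics/cmp.png

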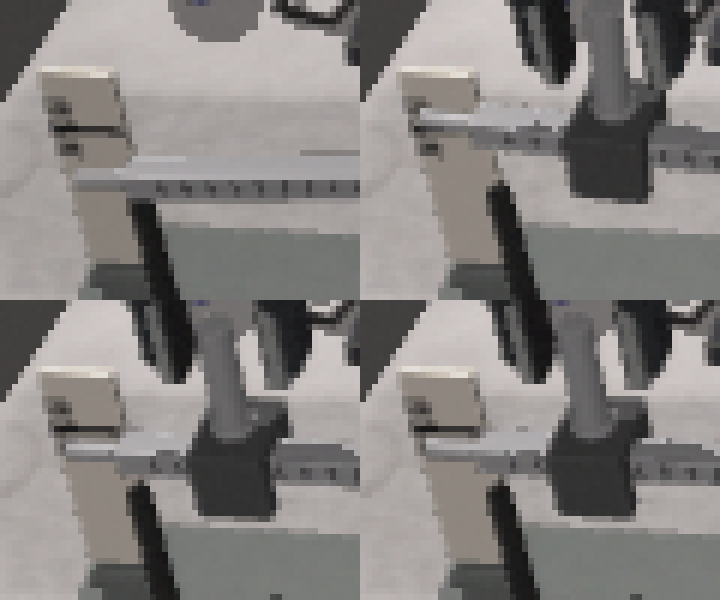

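View pics/w16c.png

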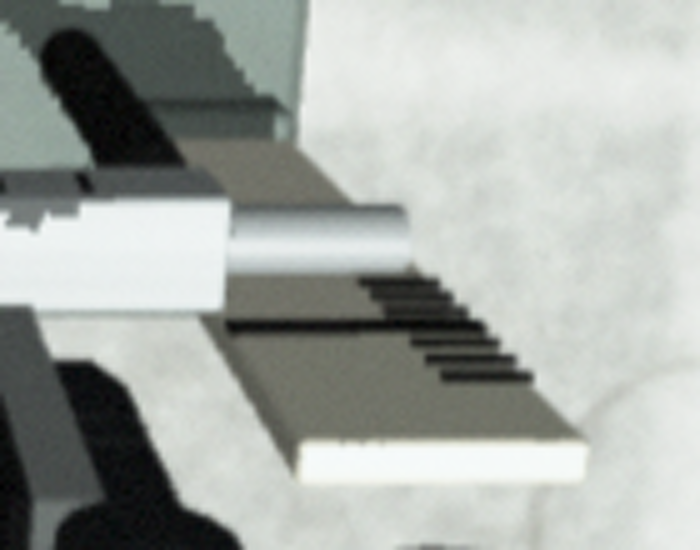

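Run:
```python
from h import *
S=imaging.camera_model('side');W=imaging.camera_model('wrist')
print('tip',tri([(W,411.6,237.6),(S,150.9,224.6)]))
print('markL',tri([(W,427,255.2),(S,148.9,221.4)]))
print('markR',tri([(W,375.6,255.4),(S,160,221.7)]))
y=np.array([-.074,.997,0]);P=np.array([.4855,.0415,.1])
# plane of beam intersect
n=np.array([.997,.074,0])
def onplane(m,u,v,off=0):
    e,d=ray(m,u,v); t=((P-e)@n+off)/(d@n); q=e+d*t; return q,(q-P)@y
for nm,m,u,v in [('tipS now',S,150.9,224.6),('tipS -stop',S,153,230.2),('tipS +stop',S,149.2,219.5),('tipW now',W,411.6,237.6)]:
    print(nm,onplane(m,u,v))
for a in (-.08,0,.08):
    r=.202; q=P+y*r*np.cos(a)+np.array([0,0,r*np.sin(a)]); print(a,proj(S,q),proj(W,q))
```

```text
tip (array([0.47407589, 0.24874646, 0.0947722 ]), [np.float64(0.000752120471015688), np.float64(0.0007521204710157041)])
markL (array([0.4850474 , 0.25960032, 0.09411152]), [np.float64(0.0015203768430438111), np.float64(0.0015203768430438506)])
markR (array([0.48638314, 0.22969367, 0.09578971]), [np.float64(0.0003357327201884413), np.float64(0.00033573272018844733)])
tipS now (array([0.47035943, 0.2454885 , 0.09836054]), np.float64(0.20449693556686563))
tipS -stop (array([0.47045883, 0.24414931, 0.0808196 ]), np.float64(0.20315440654428235))
tipS +stop (array([0.4703092 , 0.2461652 , 0.11403073]), np.float64(0.2051753259451147))
tipW now (array([0.47037787, 0.24524005, 0.10465019]), np.float64(0.2042478678686532))
-0.08 (np.float64(153.51328675435028), np.float64(229.28946124354565)) (np.float64(394.7008626996786), np.float64(225.573900736722))
0 (np.float64(151.82720599828627), np.float64(224.1333151507784)) (np.float64(404.6319796052294), np.float64(234.70472616192623))
0.08 (np.float64(150.644099543777), np.float64(218.89653635727316)) (np.float64(413.8343689949255), np.float64(245.3853332254086))
```

Run:
```python
from h import *
I=cv2.imread('pics/w14.png');crop(I,330,190,470,300,5,'pics/w14c.png')
W=imaging.camera_model('wrist'); print(bot.get_obs()['clock'])
for n in ('w14','w16'):
    g=cv2.cvtColor(cv2.imread(f'pics/{n}.png'),cv2.COLOR_BGR2GRAY)
    for c in ((405,415,425) if n=='w14' else (385,395,405)): print(n,c,g[225:262,c])
```

```text
26.8
w14 405 [134 115 116 119 115 114 117 115 114 117 113 116 116 116 104  95 116 140
 159 181 191 207 225 235 239 232 220 208 192 143  46  55  97 112 115 116
 117]
w14 415 [220 220 221 219 217 211 209 208 191 158 123 120 116 118 107  94 107 133
 157 173 190 202 221 233 238 234 223 209 196 152  51  55  96 116 117 115
 115]
w14 425 [225 225 226 228 228 227 224 218 217 217 216 217 219 216 199 136 107 127
 152 167 184 201 217 231 238 234 225 213 199 160  76  53  80  91 106 115
 119]
w16 385 [113 114 112 112 111 104  94 118 145 166 184 200 214 230 234 231 215 205
 190 158 117 111 115 109 112 112 113 111  90  33  18  51  95 113 115 114
 113]
w16 395 [163 126 115 114 110 103  96 119 147 166 182 195 215 228 233 230 214 205
 187 158 119 111 112 113 113 112 110 111  86  34  21  51  91 112 113 111
 112]
w16 405 [211 216 214 208 205 176 109 120 146 167 184 198 212 228 232 228 216 200
 180 132  72  34  38  43  45  80 105 103  86  23  20  67 110 114 113 113
 113]
```

View pics/w14c.png

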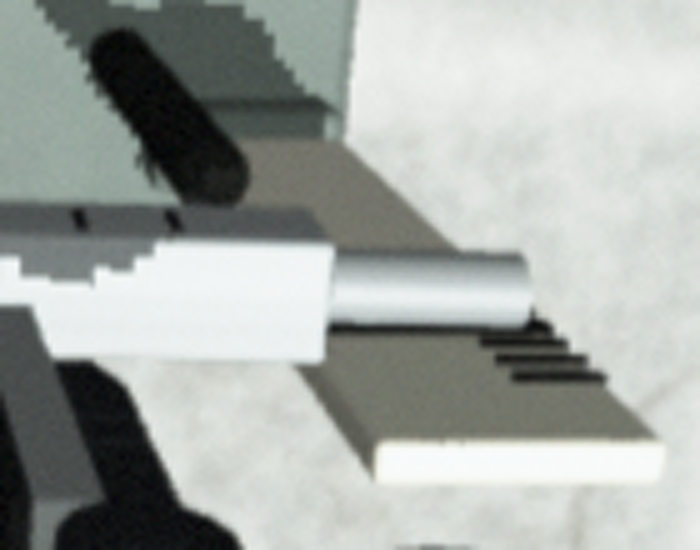

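Emit:
{"fn": "carry_out", "kwargs": {
  "moves": [
    [0.03, 0, 0, 0, -0.2],
    [0.03, 0, -0.1, 0, -0.2],
    [0.03, 0, -0.25, 0, -0.2],
    [0.03, 0, -0.4, 0, -0.2],
    [0.03, 0, -0.6, 0, -0.2],
    [0.03, 0, -0.7, 0, -0.2],
    [0.03, 0, -0.7, 0, -0.2],
    [0.03, 0, -0.7, 0, -0.2],
    [0.03, 0, -0.7, 0, -0.2],
    [0.03, 0, -0.7, 0, -0.2],
    [0.03, 0, -0.7, 0, -0.2],
    [0.03, 0, -0.7, 0, -0.2],
    [0.03, 0, -0.7, 0, -0.2],
    [0.03, 0, -0.7, 0, -0.2],
    [0.03, 0, -0.7, 0, -0.2]
  ]
}}

```text
clock: 28.3
eef_pos: [0.475, 0.1737, 0.2378]
tool_rot: [0.681, 0.732, -0.0, -0.0]
ft_force: [0.5, 0.5, -0.2]
grip_width: 0.0345
```

```bash
python3 look.py 17
python3 - <<'E'
from h import *
for n in ('w13','w14','w15','w16'):
    g=cv2.cvtColor(cv2.imread(f'pics/{n}.png'),cv2.COLOR_BGR2GRAY).astype(float)
    c={'w13':435,'w14':415,'w15':395,'w16':395}[n]; s=g[225:262,c-4:c+5].mean(1); print(n,225+s.round().tolist().index(max(s[8:35].round())),s[5:35].round())
cv2.imwrite('pics/cmp2.png',np.hstack([cv2.resize(cv2.imread(f'pics/sf{n}.png')[200:250,140:200],None,fx=6,fy=6,interpolation=cv2.INTER_NEAREST) for n in (16,17)]))
crop(cv2.imread('pics/w17.png'),270,170,560,320,2.7,'pics/w17c.png')
E
```

```text
[0.47498447 0.1736916  0.23778015] 28.3 [ 0.54561837  0.46990915 -0.15154074] 0.03445222523414907
w13 250 [222. 220. 219. 218. 217. 211. 202. 191. 176. 158. 129. 100. 119. 144.
 165. 181. 194. 207. 226. 235. 237. 231. 219. 207. 186. 134.  74. 104.
 116. 117.]
w14 249 [204. 195. 184. 174. 163. 151. 140. 129. 120. 106.  94. 107. 133. 156.
 174. 189. 203. 221. 234. 238. 234. 224. 209. 194. 151.  55.  55.  96.
 114. 116.]
w15 238 [ 94. 110. 139. 161. 178. 193. 210. 225. 232. 230. 220. 207. 190. 157.
 114. 112. 113. 112. 113. 113. 112. 112. 110.  88.  34.  19.  52.  94.
 111. 113.]
w16 239 [104.  96. 119. 146. 166. 184. 198. 214. 228. 233. 229. 216. 204. 187.
 156. 118. 112. 113. 113. 112. 112. 112. 110.  88.  34.  19.  53.  94.
 112. 113.]
```

View pics/cmp2.png

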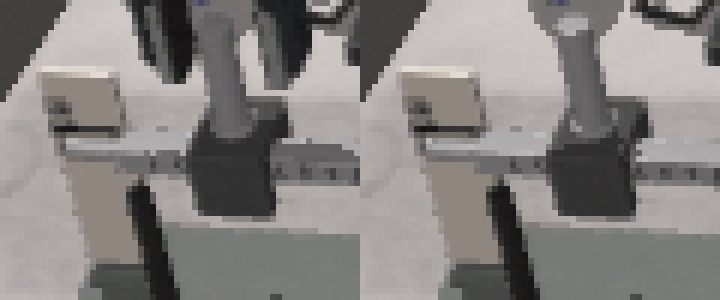

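View pics/s17.png

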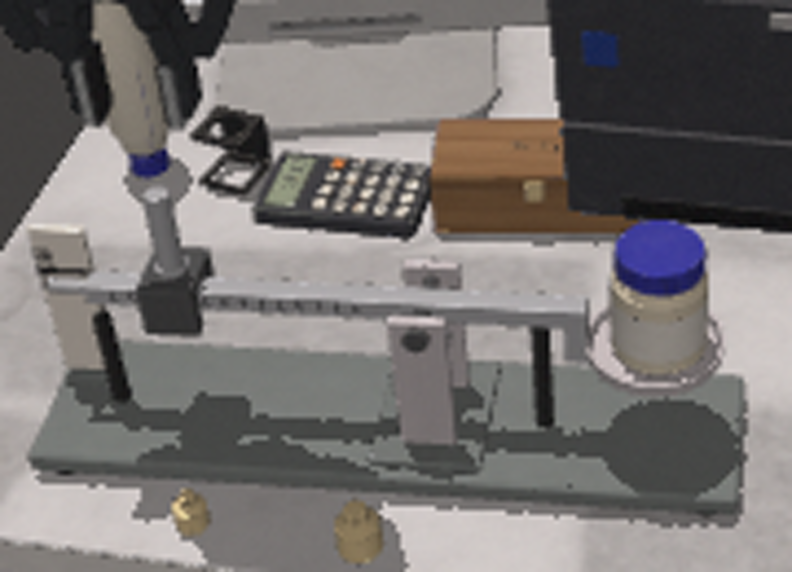

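View pics/w17.png

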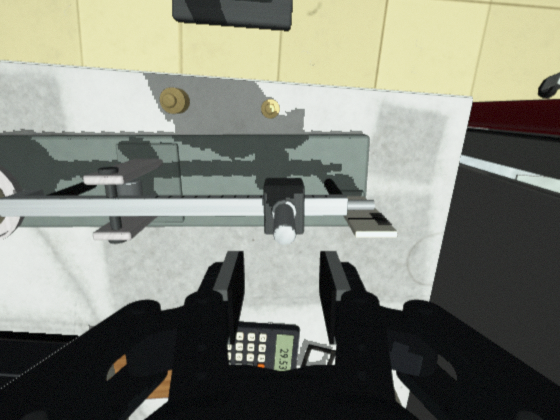

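Run:
```python
from h import *
from workcell import order
g=cv2.cvtColor(imaging.camera('wrist')[:,:,::-1].copy(),cv2.COLOR_BGR2GRAY)
h=cv2.cvtColor(cv2.imread('pics/w17.png'),cv2.COLOR_BGR2GRAY)
print(g[196:218,360].tolist(),h[196:218,360].tolist())
order.job_done(); print(bot.get_obs()['clock'])
```

```text
[98, 102, 103, 96, 105, 137, 162, 184, 208, 225, 228, 205, 181, 149, 107, 99, 103, 105, 105, 105, 99, 79] [98, 102, 103, 98, 104, 137, 163, 183, 206, 225, 227, 203, 184, 151, 112, 105, 103, 104, 104, 106, 102, 78]
the job is handed in; nothing more can be done
the job is handed in; nothing more can be done
```

I picked up the jar, lowered it gently into the pan and let go. I then moved the counterpoise outward with four light pushes on its post, to about 0.099 m. The highest force I read during the pushes was about 2 N. I backed off after all but the first push, and lifted the arm clear before handing the job in at about 28 s. `job_done` gave no verdict.

**Beam level:** Three camera estimates agree, each good to roughly 0.01 rad against the 0.02 limit:
- The side view, interpolated between the two stops, gives about +0.005 rad.
- The wrist view, measured from the upper stop, gives between 0 and +0.007 rad.
- Triangulating the pointer tip against the long mark puts them within about 1 mm in height, or roughly 0.005 rad.

**Beam at rest:** The beam was still settling just after the last push: the pointer moved about 1 pixel (roughly 0.008 rad) in 0.6 s. The last two wrist pictures, taken after the arm was lifted clear, matched.

**Jar:** It stands upright inside the pan rim in the last side view. I did not measure its offset from the pan's centre after release, but the rim allows at most about 7 mm.

**Bystanders:** They stood where they started in the last views, and I did not measure them again.

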